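# Steady the swinging drop hook and hang the copper garnish pail

### The job

The brass-ball drop hook on the bar stand is swinging: first calm it with a light, lasting touch until it rests still against you, without knocking it. Then hang the small copper pail on it by its bail: press it down past the red spring keeper and give it a firm but gentle press onto the black saddle at the bottom of the hook, so that you feel it is fully home, and leave it hanging upright and calm. Leave the mug, jar and bottle where they are.

Things in the scene. Friction and masses are not known exactly. Their poses are not given: they have to be found in the camera images.
- stand: fixed black steel stand. Origin on the counter plumb under the hook's pivot, which is 420 mm up. x points from the hook to the post (18 mm thick, 145 mm behind; 90 mm square base, 12 mm high), to the robot's left within 0.25 rad. The beam over the pivot, 436-452 mm high, runs from 15 mm in front of it back to the post. The hook's mouth opens towards -x; y is sideways
- swing (a joint): sideways swing of the hook about the stand's x axis, rad; 0 is plumb, positive swings the hook towards the stand's +y. Almost undamped, swing period about 0.75 s; it is swinging at the start (up to 0.36 rad) and goes on for over a minute unless steadied
- hook: pendant hook, 0.27 kg, 7 mm round rod; origin at the pivot, where it also tips freely fore and aft; x to the back, z up. Rod centreline in mm: straight down to z -138, steps back to x +9 at z -150, down to z -196, round a U (radius 9, lowest z -205), up in front at x -9 to z -170, flares forward to its end at x -17, z -160. Mouth 11 mm wide inside. Bears at most 18 N of contact
- ball_center (a point): centre of the brass ball on the hook's rod, ball 44 mm in diameter, 105 mm below the pivot (315 mm above the counter at plumb); a good place to touch it
- keeper_mid (a point): tip of the red sprung keeper in the hook's mouth, at hook x +1, z -182 mm: a wedge (6 mm round bar) sloping out of the back rod from z -160 down to this point and back in to z -186; it leaves a 3.5 mm gap to the front tip. It gives way backwards (about 1 N per mm), so the bail's bar pressed down needs roughly 3 to 7 N to snap under it
- hook_seat (a point): lowest place for the centre of the bail's 6 mm bar in the U: 198.5 mm below the pivot on the hook's z axis. A small hard black saddle on the U's bottom is screwed up by 0 to 8 mm (differs each time, not measured): the bar is home when it bears on the saddle, so 0 to 8 mm above this point. No give below: press on it with 5 to 8 N (pail's weight included), felt
- pail_mid (a point): centre, half-way up (40 mm), of the copper pail, a round cup of 56 mm outside diameter, 80 mm tall, open top, 3 mm wall, standing upright on the counter, 0.14 to 0.24 kg. z up; the bail's plane is its y-z plane, so the bail's top bar runs along y; x points to the robot's left within 0.3 rad
- bail_top (a point): middle of the top bar of the pail's stiff fixed brass bail (6 mm round bar): 160 mm above the pail's bottom, 120 mm above its middle. The top bar is level along the pail's y for 32 mm, then slopes down to two upright legs 53 mm apart at centres, beginning 18 mm below the top bar; the opening under the top bar is clear for 77 mm down to the rim
- mug: bystander: copper mug, 76 mm diameter, 90 mm tall, origin centre of its bottom
- jar: bystander: amber closed jar, 84 mm diameter, 120 mm tall, origin centre of its bottom
- soda: bystander: green bottle, 60 mm diameter, 190 mm tall, origin centre of its bottom

How it is judged:
On the way, in this order (a step that is already met when the one before it is completed fails the run):
1. the hook is steadied: it rests still (turning slower than 0.15 rad/s) against a touch kept up for 0.4 s, while the bail is not yet in it (contact force between hook and anything else above 0.03 N and angular speed of hook below 0.15 rad/s and distance between bail_top and hook_seat above 0.02 m), for 0.4 s.
2. the bail is pressed home: it bears on the saddle in the bottom of the hook, under the keeper, with more than 4 N for 0.2 s (contact force between hook and anything else above 4 N and z of bail_top in the frame of hook below -0.1875 m and distance between bail_top and hook_seat below 0.018 m), for 0.2 s.
At the end, for the whole second after the job is handed in: The pail hangs by the top bar of its bail, home in the U under the keeper (at most 11 mm above the lowest seat, within 7 mm fore and aft, 18 mm sideways), upright within 0.25 rad; the hook is within 0.12 rad of plumb sideways, turning slower than 0.8 rad/s; all released (z of bail_top in the frame of hook between -0.206 and -0.1875 m and x of bail_top in the frame of hook between -0.007 and 0.007 m and y of bail_top in the frame of hook between -0.018 and 0.018 m and angle between pail_mid's own z axis and vertical below 0.25 rad and value of joint swing between -0.12 and 0.12 rad and angular speed of hook below 0.8 rad/s); the robot touches nothing.
It fails at once if the hook is knocked or forced: more than 18 N on it (contact force between hook and anything else above 18 N).
It fails at once if the mug is disturbed (moved over 30 mm or tipped) (distance of mug from where it was at the start of the episode above 0.03 m or angle between mug's own z axis and vertical above 0.4 rad).
It fails at once if the jar is disturbed (moved over 30 mm or tipped) (distance of jar from where it was at the start of the episode above 0.03 m or angle between jar's own z axis and vertical above 0.4 rad).
It fails at once if the bottle is disturbed (moved over 30 mm or tipped) (distance of soda from where it was at the start of the episode above 0.03 m or angle between soda's own z axis and vertical above 0.4 rad).
It also fails if it takes over 72 s, if anything falls off the work surface, if the arm or the gripper's body presses on something with over 40 N, if the wrist force passes 120 N, or if a joint passes its speed limit or range.

### The arm

A 7-joint arm with a two-finger parallel gripper is mounted at the origin on the work surface. World frame = base frame: x ahead of the robot, y to its left, z up, the work surface at z = 0. Lengths are in m, angles in rad, forces in N, time in s.
With the tool pointing down it reaches from about 0.4 to 0.85 m from the base axis. Payload 6.9 kg.
Tool frame: the origin (TCP) lies midway between the tips of the shut fingers; the grasp point (between the pads) lies behind it (ctrl.pinch_z is the z of the grasp point in the tool frame, in m); z points along the fingers, y is the direction in which the jaws open and shut (so a half turn about z gives the same grasp; the last joint's range is limited). The gripper opens to 85 mm and grips with 20 to 120 N. Pads are 22 mm wide; open, the fingers measure 114 mm over their backs; the gripper's body (76 mm by 85 mm) begins 54 mm behind the grasp point. The pads swing forward as they close: fully open they stand 13 mm farther back than shut.
Start: joints at [-1.194, 0.507, -0.238, 1.5, 0.126, 1.149, -0.155], TCP at [0.168, 0.602, 0.201] pointing down, gripper open.
Joint ranges: [-3.08, 3.08], [-0.24, 2.05], [-1.43, 1.35], [0, 2.5], [-1.52, 4.66], [0.17, 1.96], [-2.89, 2.89]. Speed limits (rad/s): [2.39, 2.39, 3.14, 3.14, 3.14, 3.14, 3.14].

### API

Orientations are given as a unit quaternion [w, x, y, z].
In Python, from station import ctrl, get_state, vision, ticket, models gives the robot as it stands. Calls block until the motion is done:
- ctrl.movep(position, orientation): joint-space move of the TCP to a pose.
- ctrl.movel(position, frame=None, max_speed=0.15): straight line of the TCP; frame=None keeps the orientation; max_speed is the mean speed in m/s.
- ctrl.set_joints(angles): joint-space move.
- ctrl.ungrasp() and ctrl.close_gripper(force=None): open the fingers fully, or close them until they stop; force is the grip in N (None keeps the last).
- ctrl.pause(seconds).
- ctrl.ik(position, orientation): joint angles nearest the present ones, or None.
- get_state(): the state.
- vision.grab_frame(name): name is "scene" or "top"; returns (picture, depth): 480x640x3 uint8, blue, green, red; 480x640 float32, m along the optical axis (not along the pixel's ray), 0 where there is no reading.
- vision.camera_info(name): a dict with "mtx" (3x3 intrinsics, pixels), "R" (3x3) and "t" (3): a world point X has camera coordinates R X + t. Camera axes: x right, y down, z forward; pixel columns grow to the right and rows downward; lengths in m; the calibration is good to about 2 mm. A picture is of the moment at which its call begins. camera_info takes no time and is no camera call.
A pose or a line that the arm cannot do raises ctrl.Unreachable and nothing moves.
- ticket.close_job(): hands the job in, once; it reports no verdict.
Trained networks look in the newest picture that a camera, given by its name, has taken for a name from the list of things; names that differ only in an ending like _2 or _b are one class to them, and where a whole thing is asked for, a point or a joint stands for the part that bears it (a point fixed in the world has none). Each returns a list of dicts, best first, with "p" (0 to 1); they miss things now and then, are a little off and sometimes report something else, mostly with a low value. They report only what shows in the picture. A call takes as long as a camera call.
- models.recognise(camera, target): "point" ([column, row] in pixels, amid what is visible of it).
- models.masks_of(camera, target): "mask" (480x640 bool, what is visible of it) and "point" ([column, row] in pixels, amid what is visible of it).
The state is a dict: "time": time; "qpos": joint angles; "qd": joint speeds; "tau": joint torques, N m; "tcp_pos": TCP position; "eef_rot": TCP orientation; "contact_force": force on the tool from outside, world axes, zero at the start; "wrist_torque": the same for the moment, N m; "width": finger opening in m.
Only numpy, scipy, OpenCV 4.12 (cv2) and the standard library are available. Lean on these libraries where they do the work, as an engineer would, in place of code of your own. Each camera call takes 0.05 s, during which the arm holds its last target. There are 200 camera calls.

## Working session

There is one attempt and no reset: what is moved stays moved. The work goes in short steps, each a Python script; the robot and the scene stay as the last script left them, time stands still between calls to the robot, and variables do not carry over. Pictures are saved under pics/ and viewed, about 8 in all and at most 12, crops included, and the job is handed in when it is done.

```bash
ls; mkdir -p pics; cat > h.py <<'E'
import numpy as np, cv2
from station import ctrl, get_state, vision, ticket, models
def cam(n):
    c=vision.camera_info(n); return np.array(c["mtx"]),np.array(c["R"]),np.array(c["t"])
def deproj(n,uv,d):
    K,R,t=cam(n); uv=np.atleast_2d(uv); d=np.atleast_1d(d)
    p=np.c_[(uv[:,0]-K[0,2])/K[0,0]*d,(uv[:,1]-K[1,2])/K[1,1]*d,d]
    return (p-t)@R
def proj(n,X):
    K,R,t=cam(n); p=np.atleast_2d(X)@R.T+t; return p[:,:2]/p[:,2:]*[K[0,0],K[1,1]]+K[:2,2]
def cloud(n,mask,depth):
    v,u=np.nonzero(mask&(depth>0)); return deproj(n,np.c_[u,v],depth[v,u])
E
python3 - <<'E'
from h import *
np.set_printoptions(precision=4,suppress=True)
ims=[]
for n in("scene","top"):
    im,d=vision.grab_frame(n); np.save(f"d_{n}.npy",d); cv2.imwrite(f"pics/{n}0.png",im)
    K,R,t=cam(n); print(n,K[0,0],-R.T@t,R[2])
    for o in("stand","hook","ball_center","pail_mid","bail_top","keeper_mid","mug","jar","soda"):
        m=models.masks_of(n,o)
        for r in m[:2]:
            P=cloud(n,r["mask"],d); print(o,round(r["p"],2),r["point"],r["mask"].sum(),np.median(P,0) if len(P) else None, P.min(0) if len(P) else None,P.max(0) if len(P) else None)
s=get_state();print(s["time"],s["eef_rot"],s["contact_force"],ctrl.pinch_z,s["tcp_pos"])
E
```

```text
pics
scene 498.8867441979541 [ 1.0646 -0.0628  0.979 ] [-0.5279  0.0276 -0.8489]
stand 0.89 [484.2, 176.9] 5471 [0.5193 0.2491 0.3236] [ 0.026   0.1033 -0.0056] [0.5589 0.5189 0.4543]
hook 0.98 [419.3, 177.1] 1009 [0.535  0.1249 0.3235] [ 0.1339  0.1043 -0.0056] [0.5489 0.2592 0.4133]
hook 0.54 [424.2, 338.3] 2328 [0.7426 0.1406 0.1161] [ 0.64    0.1072 -0.0053] [0.77   0.2196 0.1258]
ball_center 0.9 [416.3, 176.1] 951 [0.5353 0.1241 0.3256] [ 0.1463  0.1033 -0.0048] [0.5489 0.2592 0.4152]
pail_mid 0.72 [275.3, 231.8] 1006 [ 0.4832 -0.1326  0.0538] [ 0.338  -0.1698 -0.0035] [ 0.4975 -0.1048  0.1655]
bail_top 0.75 [277.3, 236.0] 965 [ 0.4846 -0.1323  0.0526] [ 0.3806 -0.1623 -0.0022] [ 0.4975 -0.1048  0.1655]
bail_top 0.21 [485.2, 179.0] 5826 [0.5191 0.2506 0.316 ] [ 0.0201  0.1033 -0.0056] [0.5589 0.5775 0.4543]
mug 0.79 [320.6, 336.4] 1787 [ 0.7011 -0.0448  0.0474] [ 0.6727 -0.0844 -0.0021] [ 0.7832 -0.0075  0.0944]
mug 0.48 [275.0, 234.5] 1049 [ 0.4821 -0.1326  0.0514] [ 0.338  -0.1698 -0.0039] [ 0.4975 -0.1048  0.1655]
jar 0.71 [425.1, 336.9] 2206 [0.744  0.1408 0.1167] [0.6912 0.
[... 655 characters left out ...]
] 458 [ 0.4672 -0.1311  0.0137] [ 0.4375 -0.1579 -0.0031] [ 0.5034 -0.1033  0.1691]
bail_top 0.65 [369.2, 302.3] 445 [ 0.4664 -0.131   0.0112] [ 0.435  -0.1681 -0.0031] [ 0.4944 -0.1033  0.1691]
mug 0.94 [329.6, 213.4] 893 [ 0.7215 -0.045   0.0291] [ 0.6716 -0.0848 -0.0053] [ 0.7793 -0.008   0.0974]
jar 0.86 [253.6, 210.9] 1083 [0.7144 0.1445 0.1177] [ 0.6837  0.1088 -0.0054] [0.7984 0.2066 0.1286]
jar 0.52 [248.8, 259.9] 265 [0.5378 0.12   0.3345] [0.5081 0.1054 0.2463] [0.5582 0.1417 0.4489]
soda 0.59 [401.3, 218.2] 728 [ 0.6781 -0.2123  0.1238] [ 0.6585 -0.2693 -0.0039] [ 0.7545 -0.1886  0.1951]
1.0 [ 0.      0.1355  0.9908 -0.    ] [ 0.0584 -0.0077 -0.1859] -0.0187 [0.1678 0.602  0.2007]
```

View pics/scene0.png

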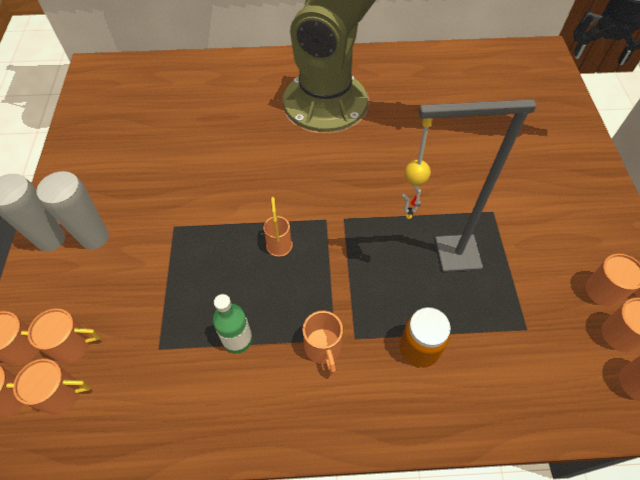

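View pics/top0.png

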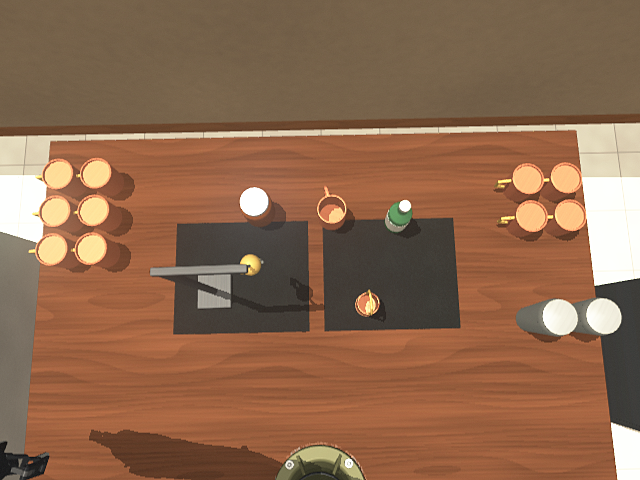

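```bash
python3 - <<'E'
from h import *
np.set_printoptions(precision=4,suppress=True)
from scipy.optimize import least_squares
for n in("scene","top"):
    d=np.load(f"d_{n}.npy"); H,W=d.shape
    v,u=np.mgrid[:H,:W]; P=deproj(n,np.c_[u.ravel(),v.ravel()],d.ravel()); ok=d.ravel()>0.1; P=P[ok]
    # beam top
    m=(P[:,2]>.435)&(P[:,2]<.465)&(P[:,1]>0.05)&(P[:,1]<.35)&(P[:,0]>.4)&(P[:,0]<.65)
    B=P[m]; vx,vy,x0,y0=cv2.fitLine(B[:,:2].astype(np.float32),cv2.DIST_HUBER,0,.001,.001).ravel()
    dr=np.array([vx,vy])*np.sign(vy); s=(B[:,:2]-[x0,y0])@dr; w=(B[:,:2]-[x0,y0])@[-dr[1],dr[0]]
    print(n,"beam n",len(B),"dir",dr,"ctr",x0,y0,"ends",np.array([x0,y0])+dr*s.min(),np.array([x0,y0])+dr*s.max(),"w",w.min(),w.max(),"z",B[:,2].min(),B[:,2].max())
    # bail: points above rim
    m=(P[:,2]>.10)&(P[:,2]<.18)&(abs(P[:,0]-.48)<.06)&(abs(P[:,1]+.133)<.06); B=P[m]
    T=B[B[:,2]>.155]; print("bailtop n",len(T),T.mean(0),T.min(0),T.max(0)); 
    vx,vy,x0,y0=cv2.fitLine(B[:,:2].astype(np.float32),cv2.DIST_HUBER,0,.001,.001).ravel(); print("bail dir",vx,vy,x0,y0,len(B), "zmax",B[:,2].max())
    m=(P[:,2]>.004)&(P[:,2]<.09)&(abs(P[:,0]-.48)<.06)&(abs(P[:,1]+.133)<.06); B=P[m]
    r=least_squares(lambda c:np.hypot(*(B[:,:2]-c).T)-.028,[.48,-.13],loss="soft_l1",f_scale=.002);print("pail ctr",r.x,len(B),"rms",np.std(r.fun))
E
```

```text
scene beam n 1593 dir [-0.018   0.9998] ctr 0.5192181 0.2020081 ends [0.5209 0.1103] [0.5177 0.2852] w -0.0037553691406651928 0.015155881594406277 z 0.4351481539802266 0.4543242707036219
bailtop n 51 [ 0.4702 -0.1336  0.1618] [ 0.4483 -0.1368  0.1584] [ 0.4895 -0.1304  0.1655]
bail dir 0.9996668 0.025812514 0.4797004 -0.13242984 113 zmax 0.16546934412905817
pail ctr [ 0.4683 -0.1338] 891 rms 0.008471053126909262
top beam n 925 dir [-0.0165  0.9999] ctr 0.5117414 0.19811343 ends [0.5132 0.1112] [0.5103 0.2856] w -0.008961321392708848 0.007827973256271176 z 0.436758899759086 0.4568701161978034
bailtop n 52 [ 0.4658 -0.132   0.1616] [ 0.4445 -0.1357  0.1552] [ 0.4893 -0.1288  0.1691]
bail dir 0.99765605 0.06842819 0.4657113 -0.13175182 73 zmax 0.16906236815923806
pail ctr [ 0.4695 -0.13  ] 534 rms 0.01937919767972064
```

The top view shows the ball at (251,264), the stand beam running left to (150,271), and the pail at (368,304). The beam direction is nearly world +y, so the swing is along world x. The mug is at (331,210), the jar at (255,203) and the bottle at (400,215), all clear of the near side. My plan is to hold the tool roughly horizontal, pointing +x, for both the calming touch and a grip on the pail body. I'll check reach first.

```bash
cat >> h.py <<'E'
from scipy.spatial.transform import Rotation as Ro
def quat(pitch,yaw=0,flip=1):
    z=np.array([np.cos(pitch),0,-np.sin(pitch)]); y=np.array([0,flip,0.]); x=np.cross(y,z)
    q=(Ro.from_euler('z',yaw)*Ro.from_matrix(np.c_[x,y,z])).as_quat(); return q[[3,0,1,2]]
E
python3 - <<'E'
from h import *
np.set_printoptions(precision=2,suppress=True)
pts={"ballside":[.43,.126,.315],"balltouch":[.5,.126,.315],"pre":[.38,-.132,.06],"pail":[.49,-.132,.06],"lift":[.49,-.132,.2],"front":[.53,.06,.15],"hang":[.53,.126,.12]}
for pd in (0,15,30,40):
  for f in (1,-1):
   for yaw in (0,.4,-.4):
    r=[]
    for k,p in pts.items():
        a=ctrl.ik(p,quat(np.radians(pd),yaw,f)); r.append(k if a is not None else '-')
    print(pd,f,yaw,r)
for k,p in pts.items(): print(k,[ctrl.ik(p,quat(np.radians(30),0,f)) for f in(1,-1)])
E
```

```text
0 1 0 ['-', '-', '-', '-', '-', '-', '-']
0 1 0.4 ['-', '-', '-', 'pail', '-', '-', '-']
0 1 -0.4 ['-', '-', '-', '-', '-', '-', '-']
0 -1 0 ['-', '-', '-', '-', '-', '-', '-']
0 -1 0.4 ['-', '-', '-', 'pail', '-', '-', '-']
0 -1 -0.4 ['-', '-', '-', '-', '-', '-', '-']
15 1 0 ['-', '-', '-', '-', '-', '-', '-']
15 1 0.4 ['-', '-', '-', '-', '-', '-', '-']
15 1 -0.4 ['-', 'balltouch', '-', '-', '-', '-', '-']
15 -1 0 ['-', '-', '-', '-', '-', '-', '-']
15 -1 0.4 ['-', '-', '-', '-', '-', '-', '-']
15 -1 -0.4 ['-', 'balltouch', '-', '-', '-', '-', '-']
30 1 0 ['-', '-', '-', '-', '-', '-', '-']
30 1 0.4 ['-', '-', '-', '-', '-', '-', '-']
30 1 -0.4 ['ballside', 'balltouch', '-', '-', '-', '-', '-']
30 -1 0 ['-', '-', '-', '-', '-', '-', '-']
30 -1 0.4 ['-', '-', '-', '-', '-', '-', '-']
30 -1 -0.4 ['ballside', 'balltouch', '-', '-', '-', '-', '-']
40 1 0 ['ballside', 'balltouch', '-', '-', '-', '-', '-']
40 1 0.4 ['-', '-', '-', '-', 'lift', '-', '-']
40 1 -0.4 ['ballside', 'balltouch', '-', '-', '-', '-', 'hang']
40 -1 0 ['ballside', 'balltouch', '-', '-', '-', '-', '-']
40 -1 0.4 ['-', 'balltouch', '-', '-', 'lift', '-', '-']
40 -1 -0.4 ['ballside', 'balltouch', '-', '-', '-', '-', 'hang']
ballside [None, None]
balltouch [None, None]
pre [None, None]
pail [None, None]
lift [None, None]
front [None, None]
hang [None, None]
```

```bash
python3 - <<'E'
from h import *
c1=np.array([.4685,-.132,.05]); c2=np.array([.513,.126,.0635+.05]); b=np.array([.513,.126,.315])
for roll in (0,1):
 for pd in (0,10,20,30,40,50,60):
  s=''
  for yd in range(-180,180,15):
    yaw=np.radians(yd); q=quat(np.radians(pd),yaw)
    R=Ro.from_quat(q[[1,2,3,0]])
    if roll: R=R*Ro.from_euler('z',90,degrees=True)
    q=R.as_quat()[[3,0,1,2]]; z=R.as_matrix()[:,2]
    ok=lambda p: ctrl.ik(p,q) is not None
    g=.02*z
    r=0
    if ok(c1+g): r|=1
    if ok(c2+g): r|=2
    if ok(c1+g-.1*z): r|=4
    s+=f"{yd}:{r} "
  print(roll,pd,s)
E
```

```text
0 0 -180:0 -165:0 -150:1 -135:5 -120:5 -105:7 -90:7 -75:7 -60:7 -45:2 -30:2 -15:0 0:0 15:0 30:5 45:5 60:7 75:7 90:7 105:3 120:3 135:2 150:0 165:0 
0 10 -180:0 -165:0 -150:1 -135:5 -120:7 -105:7 -90:7 -75:7 -60:7 -45:2 -30:2 -15:0 0:0 15:0 30:5 45:5 60:7 75:7 90:7 105:7 120:3 135:2 150:0 165:0 
0 20 -180:0 -165:1 -150:1 -135:5 -120:7 -105:7 -90:7 -75:7 -60:2 -45:2 -30:2 -15:0 0:0 15:0 30:4 45:5 60:7 75:7 90:7 105:7 120:3 135:3 150:2 165:0 
0 30 -180:1 -165:1 -150:5 -135:7 -120:7 -105:7 -90:7 -75:7 -60:2 -45:2 -30:2 -15:0 0:0 15:0 30:4 45:5 60:7 75:7 90:7 105:7 120:7 135:3 150:3 165:3 
0 40 -180:7 -165:7 -150:7 -135:7 -120:7 -105:7 -90:7 -75:7 -60:6 -45:2 -30:2 -15:0 0:0 15:0 30:5 45:5 60:7 75:7 90:7 105:7 120:7 135:7 150:7 165:3 
0 50 -180:7 -165:7 -150:7 -135:7 -120:7 -105:7 -90:7 -75:7 -60:7 -45:2 -30:2 -15:2 0:0 15:0 30:5 45:7 60:7 75:7 90:7 105:7 120:7 135:7 150:7 165:7 
0 60 -180:7 -165:7 -150:7 -135:7 -120:7 -105:7 -90:7 -75:7 -60:7 -45:7 -30:2 -15:2 0:2 15:7 30:7 45:7 60:7 75:7 90:7 105:7 120:7 135:7 150:7 165:7 
1 0 -180:0 -165:0 -150:1 -135:5 -120:5 -105:7 -90:7 -75:7 -60:7 -
[... 268 characters left out ...]
7 -105:7 -90:7 -75:7 -60:2 -45:2 -30:2 -15:0 0:0 15:0 30:4 45:5 60:7 75:7 90:7 105:7 120:3 135:3 150:2 165:0 
1 30 -180:1 -165:1 -150:5 -135:7 -120:7 -105:7 -90:7 -75:7 -60:2 -45:2 -30:2 -15:0 0:0 15:0 30:0 45:5 60:7 75:7 90:7 105:7 120:7 135:3 150:3 165:3 
1 40 -180:7 -165:7 -150:7 -135:7 -120:7 -105:7 -90:7 -75:7 -60:2 -45:2 -30:2 -15:0 0:0 15:0 30:5 45:5 60:7 75:7 90:7 105:7 120:7 135:7 150:7 165:3 
1 50 -180:7 -165:7 -150:7 -135:7 -120:7 -105:7 -90:7 -75:7 -60:7 -45:2 -30:2 -15:2 0:0 15:0 30:5 45:7 60:7 75:7 90:7 105:7 120:7 135:7 150:7 165:7 
1 60 -180:7 -165:7 -150:7 -135:7 -120:7 -105:7 -90:7 -75:7 -60:7 -45:7 -30:2 -15:2 0:2 15:7 30:7 45:7 60:7 75:7 90:7 105:7 120:7 135:7 150:7 165:7
```

```bash
python3 - <<'E'
from h import *
np.set_printoptions(precision=2,suppress=True)
q0=get_state()["eef_rot"]
down=q0
for p in ([.168,.602,.6],[.168,.602,.55],[.168,.602,.5]):
    if ctrl.ik(p,down) is not None: break
print(p)
ctrl.close_gripper() if 0 else None
ctrl.movel(p,max_speed=.4)
print(get_state()["time"],get_state()["qpos"])
for pp in ([.5,-.2,.5],[.45,-.25,.5],[.45,-.25,.45]):
    for qq in (quat(np.pi/2,np.pi/2,1),quat(np.pi/2,np.pi/2,-1)): print(pp,ctrl.ik(pp,qq))
for P in ([.415,-.02,.315],[.415,.14,.315],[.485,.14,.315]):
  for f in (1,-1): print(P,ctrl.ik(P,quat(np.radians(10),np.pi/2,f)))
for f in (1,-1): print("pail",ctrl.ik([.4685,-.11,.055],quat(np.radians(10),np.pi/2,f)))
E
```

```text
[0.168, 0.602, 0.5]
2.1417 [-1.24  0.48 -0.23  0.74  0.11  1.93 -0.11]
[0.5, -0.2, 0.5] [-0.24  0.44  1.15  1.04 -0.43  1.88 -2.41]
[0.5, -0.2, 0.5] [-0.11  0.36  0.79  1.04 -0.26  1.84  0.58]
[0.45, -0.25, 0.5] [-0.18  0.39  1.15  1.1  -0.37  1.85 -2.3 ]
[0.45, -0.25, 0.5] [-0.12  0.35  0.99  1.1  -0.3   1.83  0.76]
[0.45, -0.25, 0.45] [-0.23  0.38  1.15  1.26 -0.35  1.71 -2.3 ]
[0.45, -0.25, 0.45] [-0.17  0.34  1.    1.26 -0.29  1.69  0.77]
[0.415, -0.02, 0.315] [ 0.63  0.68  0.16  1.86 -0.87  1.88 -1.96]
[0.415, -0.02, 0.315] [ 0.52  0.7   0.34  1.86 -0.89  1.96  1.26]
[0.415, 0.14, 0.315] [ 0.12  0.65  0.55  2.12 -1.08  1.9  -1.79]
[0.415, 0.14, 0.315] [ 0.15  0.64  0.51  2.12 -1.08  1.87  1.34]
[0.485, 0.14, 0.315] [ 0.07  0.71  0.55  1.96 -1.19  1.94 -1.91]
[0.485, 0.14, 0.315] [ 0.07  0.71  0.55  1.96 -1.19  1.94  1.23]
pail [ 0.58  1.2   0.36  1.58 -0.93  1.89 -1.66]
pail [ 0.58  1.2   0.36  1.58 -0.93  1.89  1.48]
```

```bash
python3 - <<'E'
from h import *
np.set_printoptions(precision=2,suppress=True)
def st(l): s=get_state(); print(l,round(s["time"],2),s["tcp_pos"],s["qpos"],s["contact_force"])
def tryp(ps,q):
    for p in ps:
        try: ctrl.movep(p,q); st(p); return
        except ctrl.Unreachable: print("x",p)
    raise SystemExit
for p in ([.115,.42,.5],[.125,.45,.48],[.13,.48,.48]):
    try: ctrl.movel(p,max_speed=.4); st(p); break
    except ctrl.Unreachable: print("x",p)
tryp([[.42,-.16,.5],[.44,-.17,.48]],quat(np.pi/2,np.pi/2,-1))
ctrl.close_gripper(40)
tryp([[.415,-.03,.315],[.42,-.03,.32]],quat(np.radians(12),np.pi/2,-1))
im,d=vision.grab_frame("scene"); cv2.imwrite("pics/s1.png",im)
for p in ([.415,.14,.315],[.486,.14,.315],[.4685,-.112,.055]): print(ctrl.ik(p,quat(np.radians(12),np.pi/2,-1)))
E
```

```text
[0.115, 0.42, 0.5] 2.9 [0.12 0.42 0.5 ] [-1.16  0.11 -0.24  1.28  0.03  1.76 -0.09] [ 0.92  0.35 -0.55]
[0.42, -0.16, 0.5] 5.23 [ 0.42 -0.16  0.5 ] [-0.53  0.25  1.2   1.26 -0.24  1.78  0.61] [ 0.13  0.06 -0.43]
[0.415, -0.03, 0.315] 7.38 [ 0.42 -0.03  0.32] [ 0.64  0.67  0.16  1.84 -0.86  1.87  1.16] [-1.09 -0.29  1.09]
[ 0.41  0.56  0.09  2.11 -1.06  1.64  1.18]
[ 0.36  0.62  0.08  1.95 -1.12  1.66  1.07]
[ 0.7   1.15  0.14  1.58 -0.84  1.73  1.35]
```

View pics/s1.png

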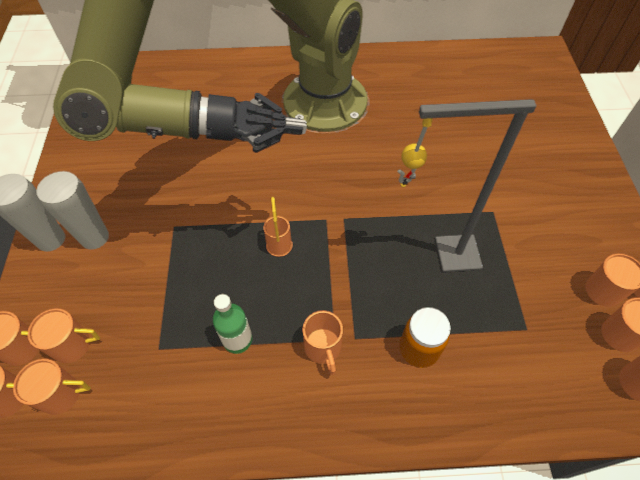

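The picture shows the gripper horizontal at (265,120), pointing toward the stand, with the ball at (414,156) still swinging. Next I'll lay the finger's flat outer face against the ball by creeping in from −x.

```bash
python3 - <<'E'
from h import *
np.set_printoptions(precision=3,suppress=True)
ctrl.movel([.415,.137,.315],max_speed=.12)
f0=np.array(get_state()["contact_force"])
x=.415
def log(l):
    s=get_state(); print(l,round(s["time"],2),np.array(s["tcp_pos"])[:2],np.array(s["contact_force"])-f0)
log("start")
while x<.487:
    x+=.003; ctrl.movel([x,.137,.315],max_speed=.008); log(round(x,3))
for i in range(4): ctrl.pause(.2); log("hold")
im,d=vision.grab_frame("scene"); cv2.imwrite("pics/s2.png",im[60:360,280:580].repeat(2,0).repeat(2,1))
np.save("d2.npy",d)
r=models.masks_of("scene","ball_center")[0]; P=cloud("scene",r["mask"],d); P=P[(P[:,2]>.29)&(P[:,2]<.34)]
c=np.median(P,0); print("ball",r["point"],c)
E
```

```text
start 8.97 [0.415 0.136] [0. 0. 0.]
0.418 9.5 [0.418 0.137] [0.037 0.329 0.09 ]
0.421 10.03 [0.421 0.137] [-0.182 -0.293 -0.092]
0.424 10.55 [0.424 0.137] [1.003 0.244 1.09 ]
0.427 11.07 [0.427 0.137] [0.98  0.829 0.139]
0.43 11.6 [0.43  0.137] [ 1.392 -0.298 -0.449]
0.433 12.12 [0.433 0.137] [1.055 1.065 0.193]
0.436 12.65 [0.436 0.137] [ 0.377 -0.152  0.092]
0.439 13.18 [0.439 0.137] [ 0.813  0.342 -0.616]
0.442 13.7 [0.442 0.137] [ 1.394 -0.271  0.448]
0.445 14.22 [0.445 0.137] [ 0.753  0.216 -0.671]
0.448 14.75 [0.448 0.137] [ 0.981  0.134 -0.995]
0.451 15.28 [0.451 0.137] [0.994 0.12  0.754]
0.454 15.8 [0.454 0.137] [ 0.411  0.601 -0.12 ]
0.457 16.32 [0.457 0.137] [ 0.241  0.079 -0.984]
0.46 16.85 [0.46  0.137] [ 1.343  0.494 -0.16 ]
0.463 17.38 [0.463 0.137] [ 0.542  0.89  -0.569]
0.466 17.9 [0.466 0.137] [ 0.435  0.716 -0.213]
0.469 18.43 [0.469 0.137] [ 0.997  1.012 -0.146]
0.472 18.95 [0.472 0.137] [ 1.337 -0.062  0.026]
0.475 19.48 [0.475 0.137] [ 0.806  1.268 -0.055]
0.478 20.0 [0.478 0.137] [ 2.054  0.352 -0.015]
0.481 20.52 [0.481 0.137] [ 0.3    0.638 -0.303]
0.484 21.05 [0.484 0.137] [1.014 0.24  0.016]
0.487 21.57 [0.487 0.137] [ 0.233 -0.422 -0.779]
hold 21.77 [0.487 0.137] [0.216 0.095 0.051]
hold 21.98 [0.487 0.137] [ 1.388 -0.431  0.137]
hold 22.18 [0.487 0.137] [1.487 0.752 0.291]
hold 22.38 [0.487 0.137] [ 0.705  0.123 -0.328]
ball [417.6, 175.0] [0.53  0.125 0.328]
```

View pics/s2.png

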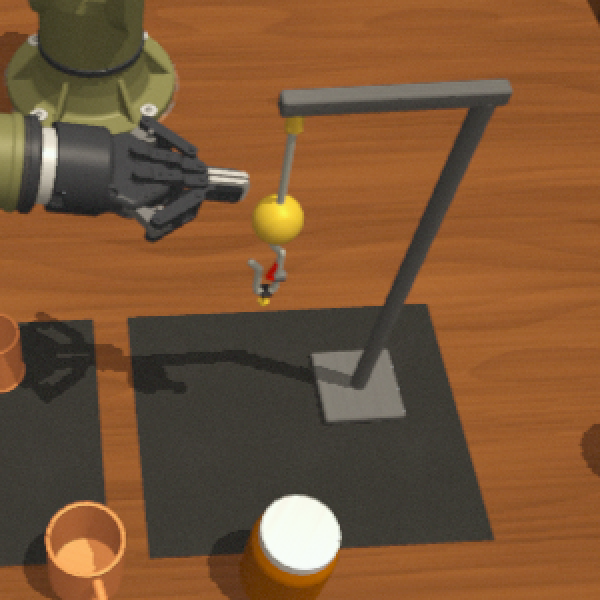

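The fingertip at crop (245,182) is close to the ball at (278,219), but contact is not certain. I'll fit the ball over several frames to see whether it is still.

```bash
cat >> h.py <<'E'
from scipy.optimize import least_squares
def ball():
    im,d=vision.grab_frame("scene"); t=get_state()["time"]
    hsv=cv2.cvtColor(im,cv2.COLOR_BGR2HSV)
    m=(hsv[...,0]>18)&(hsv[...,0]<36)&(hsv[...,1]>120)&(hsv[...,2]>80)
    P=cloud("scene",m,d); P=P[(P[:,2]>.285)&(P[:,2]<.35)&(abs(P[:,0]-.52)<.08)&(abs(P[:,1]-.126)<.05)]
    r=least_squares(lambda c:np.linalg.norm(P-c,axis=1)-.022,P.mean(0)-[.01,0,.01],loss="soft_l1",f_scale=.001)
    return t,r.x,len(P)
E
python3 - <<'E'
from h import *
np.set_printoptions(precision=4,suppress=True)
s=get_state(); print(proj("scene",[s["tcp_pos"],[.513,.126,.315],[.513,.126,.42],[.513,.1107,.444]]))
for i in range(14): print(*ball())
E
```

```text
[[419.487  154.9337]
 [415.5125 166.6313]
 [426.1336 122.3076]
 [418.814  111.0983]]
22.525 [0.5188 0.1292 0.3151] 479
22.575 [0.5171 0.1283 0.3148] 479
22.625 [0.5147 0.1269 0.3149] 472
22.675 [0.5121 0.125  0.3149] 470
22.725 [0.5098 0.1233 0.3149] 475
22.775 [0.5083 0.1218 0.3151] 465
22.825 [0.5078 0.1215 0.3149] 470
22.875 [0.5088 0.1224 0.315 ] 471
22.925 [0.5107 0.1237 0.3148] 470
22.975 [0.513  0.1254 0.3148] 471
23.025 [0.5156 0.127  0.3147] 476
23.075 [0.5177 0.1281 0.3149] 475
23.125 [0.5192 0.129  0.315 ] 480
23.175 [0.5194 0.129  0.3152] 482
```

```bash
python3 - <<'E'
from h import *
np.set_printoptions(precision=4,suppress=True)
s=get_state(); print(s["width"],s["tcp_pos"],s["eef_rot"])
im,d=vision.grab_frame("scene")
print(proj("scene",[[.415,-.03,.315]]))
K=(slice(130,175),slice(330,420)); v,u=np.mgrid[130:175,340:420]
P=deproj("scene",np.c_[u.ravel(),v.ravel()],d[130:175,340:420].ravel())
P=P[(P[:,2]>.27)&(P[:,0]<.515)&(P[:,1]<.2)&(P[:,1]>.05)]
R=Ro.from_quat(np.array(s["eef_rot"])[[1,2,3,0]]).as_matrix(); L=(P-s["tcp_pos"])@R
print(len(L))
for a in np.arange(-.09,.02,.01):
    m=(L[:,2]>=a)&(L[:,2]<a+.01)
    if m.any(): print(round(a,3),m.sum(),L[m].min(0),L[m].max(0))
E
```

```text
-0.00010268279998498065 [0.487 0.137 0.315] [-0.445   0.5495  0.5495  0.445 ]
[[322.129  128.7456]]
645
-0.09 164 [-0.0119 -0.0358 -0.09  ] [ 0.0147  0.0272 -0.08  ]
-0.08 97 [-0.0122 -0.0294 -0.08  ] [ 0.0146  0.0273 -0.0703]
-0.07 99 [-0.0073 -0.0137 -0.0699] [ 0.012   0.0155 -0.06  ]
-0.06 94 [-0.0069 -0.0148 -0.0599] [ 0.0124  0.0159 -0.0501]
-0.05 98 [-0.0076 -0.0144 -0.0498] [ 0.0137  0.016  -0.0401]
-0.04 44 [-0.0117 -0.0086 -0.04  ] [ 0.0124  0.0117 -0.0319]
-0.03 22 [ 0.0005  0.0185 -0.0298] [ 0.0158  0.0279 -0.0207]
-0.02 13 [ 0.0117  0.0172 -0.02  ] [ 0.0185  0.0264 -0.0139]
```

The rendered and depth-measured finger ends lie about 32 mm short of the reported TCP, so the finger only grazed the ball's edge. The remaining swing is ±6 mm about (0.5136, 0.1255). I'll reach further in y and redo the touch, watching the ball.

```bash
python3 - <<'E'
from h import *
np.set_printoptions(precision=4,suppress=True)
ctrl.movel([.462,.137,.315],max_speed=.1)
ctrl.movel([.462,.162,.315],max_speed=.1)
ctrl.movel([.470,.162,.315],max_speed=.03)
print(*ball())
ctrl.movel([.487,.162,.315],max_speed=.005)
for i in range(12): print(*ball())
s=get_state(); print(s["time"],s["tcp_pos"])
im,d=vision.grab_frame("scene"); cv2.imwrite("pics/s3.png",cv2.resize(im[80:240,330:530],None,fx=3,fy=3))
E
```

```text
24.4917 [0.5168 0.1274 0.3147] 478
28.0917 [0.5209 0.1263 0.315 ] 486
28.1417 [0.5208 0.1262 0.315 ] 487
28.1917 [0.5208 0.1262 0.3149] 486
28.2417 [0.5209 0.1261 0.315 ] 485
28.2917 [0.5208 0.1262 0.315 ] 486
28.3417 [0.5207 0.1262 0.3151] 488
28.3917 [0.5207 0.1262 0.3151] 489
28.4417 [0.5208 0.1262 0.3152] 489
28.4917 [0.5208 0.1263 0.315 ] 487
28.5417 [0.5209 0.1263 0.3151] 491
28.5917 [0.5208 0.1261 0.315 ] 485
28.6417 [0.5209 0.1262 0.3151] 486
28.6417 [0.487 0.162 0.315]
```

View pics/s3.png

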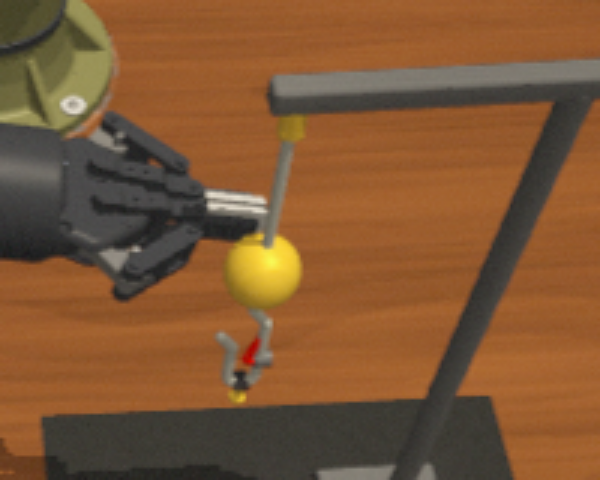

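Step 1 looks met: the ball is motionless for 0.55 s (±0.1 mm), held 7 mm off plumb by the finger. The picture shows the finger at (240,205) against the ball at (263,270), the keeper at (250,352) and the dark saddle at (240,380). I'll back off slowly, then fetch the pail.

```bash
python3 - <<'E'
from h import *
np.set_printoptions(precision=4,suppress=True)
ctrl.movel([.475,.162,.315],max_speed=.008)
ctrl.movel([.455,.162,.315],max_speed=.05)
ctrl.movel([.44,-.03,.315],max_speed=.2)
for i in range(4): print(*ball()); ctrl.pause(.05)
ctrl.ungrasp()
Q=quat(np.radians(12),np.pi/2,-1)
try: ctrl.movel([.468,-.213,.20],max_speed=.25)
except ctrl.Unreachable: print("x1"); ctrl.movep([.468,-.213,.20],Q)
try: ctrl.movel([.468,-.213,.046],max_speed=.2)
except ctrl.Unreachable: print("x2"); ctrl.movep([.468,-.213,.046],Q)
s=get_state(); print(s["time"],s["tcp_pos"],s["qpos"])
for n in("scene","top"):
    im,d=vision.grab_frame(n); np.save(f"dd_{n}.npy",d)
    if n=="scene": cv2.imwrite("pics/s4.png",cv2.resize(im[120:360,130:450],None,fx=2.4,fy=2.4))
    v,u=np.mgrid[:480,:640]; P=deproj(n,np.c_[u.ravel(),v.ravel()],d.ravel())
    B=P[(P[:,2]>.10)&(P[:,2]<.18)&(abs(P[:,0]-.468)<.05)&(abs(P[:,1]+.132)<.03)]
    print(n,B.min(0),B.max(0),B.mean(0),len(B))
print(*ball())
E
```

```text
32.0583 [0.5131 0.1246 0.3149] 473
32.1583 [0.5145 0.1248 0.3149] 475
32.2583 [0.5151 0.1253 0.315 ] 480
32.3583 [0.5146 0.1259 0.3148] 479
35.1333 [ 0.4684 -0.2131  0.047 ] [ 0.8849  1.2166 -0.0276  1.3277 -0.6934  1.8097  1.1736]
scene [ 0.4389 -0.1366  0.1004] [ 0.4977 -0.1288  0.1671] [ 0.48   -0.1326  0.1449] 113
top [ 0.4379 -0.1358  0.1073] [ 0.4951 -0.1274  0.1684] [ 0.4656 -0.1317  0.1556] 73
35.2833 [0.5142 0.1259 0.3147] 471
```

View pics/s4.png

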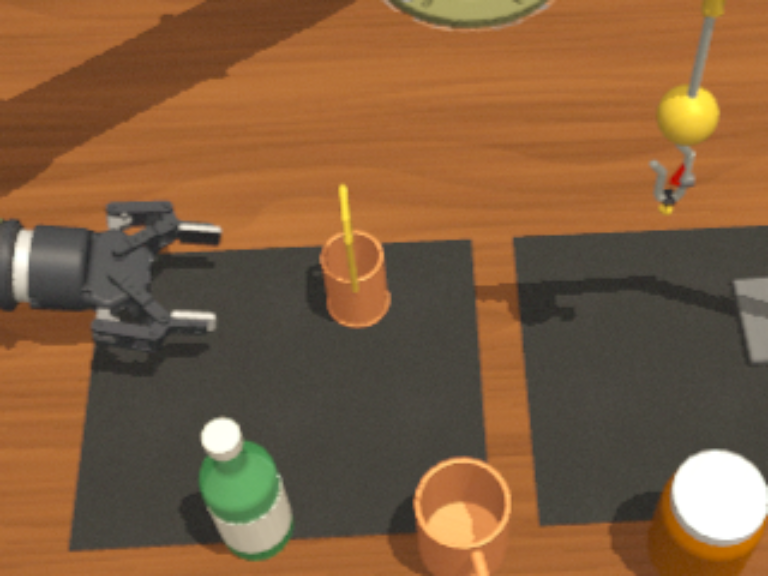

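```bash
python3 - <<'E'
from h import *
np.set_printoptions(precision=4,suppress=True)
ctrl.movel([.4675,-.076,.046],max_speed=.08)
ctrl.close_gripper(60)
s=get_state(); print("closed",s["time"],s["width"],s["contact_force"],s["tcp_pos"])
f=[]
for i in range(8): f.append(get_state()["contact_force"]); ctrl.pause(.03)
fa=np.mean(f,0)
ctrl.movel([.4675,-.076,.13],max_speed=.12)
ctrl.pause(.2)
f=[]
for i in range(8): f.append(get_state()["contact_force"]); ctrl.pause(.03)
print(fa,np.mean(f,0),np.std(f,0))
s=get_state(); print(s["time"],s["width"],s["tcp_pos"])
for n in("scene","top"):
    im,d=vision.grab_frame(n)
    if n=="scene": cv2.imwrite("pics/s5.png",cv2.resize(im[120:320,170:450],None,fx=2.7,fy=2.7))
    v,u=np.mgrid[:480,:640]; P=deproj(n,np.c_[u.ravel(),v.ravel()],d.ravel())
    B=P[(P[:,2]>.18)&(P[:,2]<.27)&(abs(P[:,0]-.468)<.05)&(abs(P[:,1]+.132)<.035)]
    T=B[B[:,2]>B[:,2].max()-.012]
    vx,vy,x0,y0=cv2.fitLine(T[:,:2].astype(np.float32),cv2.DIST_HUBER,0,.001,.001).ravel()
    print(n,B.min(0),B.max(0),"top",T.mean(0),T.min(0),T.max(0),vx,vy,len(B))
Q=get_state()["eef_rot"]
for p in ([.5145,.06,.13],[.5145,.06,.15],[.5145,.18,.15],[.5145,.18,.1],[.5145,.08,.1]): print(p,ctrl.ik(p,Q))
E
```

```text
closed 37.5417 0.05577705512327488 [-0.6501 -1.6506  1.407 ] [ 0.4674 -0.0761  0.0461]
[-0.9212 -1.2578  1.6146] [-0.153  -0.0748 -1.4408] [0.3479 0.2956 0.5672]
39.125 0.056004103978370474 [ 0.4675 -0.076   0.1298]
scene [ 0.4403 -0.1348  0.1802] [ 0.4993 -0.1269  0.2507] top [ 0.4746 -0.1313  0.2451] [ 0.4521 -0.1348  0.2388] [ 0.4919 -0.1276  0.2507] 0.99697596 0.07771035 135
top [ 0.4388 -0.1335  0.1863] [ 0.4971 -0.1257  0.2521] top [ 0.4688 -0.13    0.2467] [ 0.4475 -0.1332  0.2406] [ 0.489  -0.1267  0.2521] 0.9986346 0.052239504 77
[0.5145, 0.06, 0.13] [ 0.609   0.9728 -0.1486  1.8233 -0.9629  1.4479  1.2051]
[0.5145, 0.06, 0.15] [ 0.6081  0.9393 -0.1472  1.8255 -0.9654  1.4674  1.1809]
[0.5145, 0.18, 0.15] [ 0.4761  0.914  -0.2313  1.9751 -1.1343  1.2921  1.2475]
[0.5145, 0.18, 0.1] [ 0.4825  1.0073 -0.2405  1.9656 -1.1322  1.2441  1.3165]
[0.5145, 0.08, 0.1] [ 0.5903  1.0192 -0.1638  1.8456 -0.9846  1.3897  1.2514]
```

View pics/s5.png

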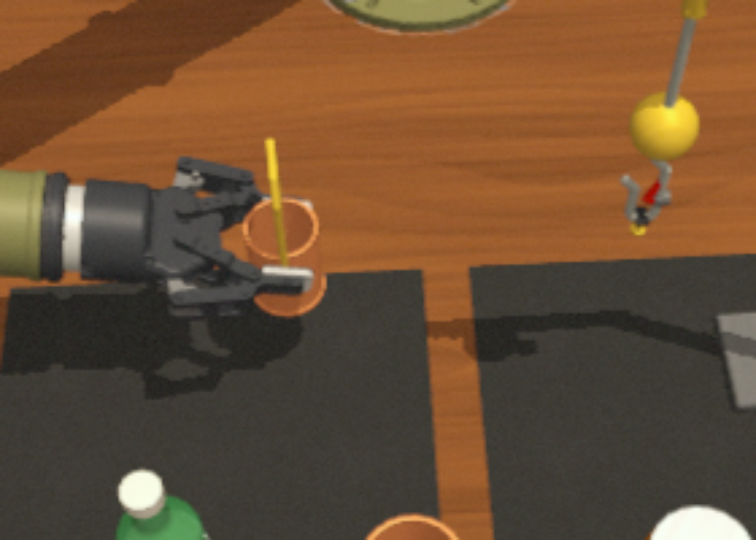

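The pail is held upright: the pads at (290,275) grip the body, the bail is vertical at (275,200), and the hook is hanging calm at (645,200). The bar centre relative to the TCP is about (+0.001, −0.0546, +0.114). Next I'll stage it in front of the hook mouth and check.

```bash
python3 - <<'E'
from h import *
np.set_printoptions(precision=4,suppress=True)
ctrl.movel([.4675,-.076,.1585],max_speed=.15)
ctrl.movel([.5132,.135,.1585],max_speed=.15)
ctrl.pause(.1)
for i in range(3): print(*ball()); ctrl.pause(.07)
f=[]
for i in range(10): f.append(get_state()["contact_force"]); ctrl.pause(.02)
print("f",np.mean(f,0),get_state()["tcp_pos"],get_state()["time"])
for n in("scene","top"):
    im,d=vision.grab_frame(n); c=proj(n,[[.514,.105,.26]])[0].astype(int)
    if n=="scene": cv2.imwrite("pics/s6.png",cv2.resize(im[c[1]-50:c[1]+50,c[0]-65:c[0]+65],None,fx=6,fy=6)); print("crop origin",c-[65,50])
    v,u=np.mgrid[:480,:640]; P=deproj(n,np.c_[u.ravel(),v.ravel()],d.ravel())
    T=P[(P[:,2]>.262)&(P[:,2]<.285)&(abs(P[:,0]-.514)<.03)&(abs(P[:,1]-.08)<.018)]
    print(n,"bar",len(T),T.mean(0),T.min(0),T.max(0))
    H=P[(P[:,2]>.20)&(P[:,2]<.28)&(abs(P[:,0]-.514)<.03)&(abs(P[:,1]-.125)<.025)]
    if len(H): print("hook",len(H),H.mean(0),H.min(0),H.max(0))
bar=np.array([.514,.135-.0546,.2724]); print(proj("scene",[bar,bar+[.016,0,0],bar-[.016,0,0],[.514,.1085,.26],[.514,.1265,.238],[.514,.1255,.2215]]))
E
```

```text
41.3083 [0.5124 0.1253 0.3148] 466
41.425 [0.5132 0.125  0.3147] 469
41.5417 [0.5145 0.1252 0.3148] 476
f [ 0.2066 -0.2324 -1.4597] [0.5132 0.135  0.1585] 41.775
crop origin [334 137]
scene bar 80 [0.5196 0.0792 0.2727] [0.4933 0.0751 0.2625] [0.5408 0.0827 0.2778]
hook 244 [0.5161 0.1259 0.2401] [0.5079 0.1056 0.2008] [0.522  0.1416 0.2799]
top bar 62 [0.5112 0.0804 0.274 ] [0.4876 0.0764 0.2621] [0.5369 0.0843 0.2791]
hook 17 [0.5103 0.1147 0.2437] [0.5054 0.1071 0.2188] [0.5139 0.1244 0.2665]
[[386.6152 183.6394]
 [387.7082 190.7453]
 [385.5426 176.6665]
 [401.2847 187.2261]
 [409.3704 194.1281]
 [407.5635 199.4603]]
```

View pics/s6.png

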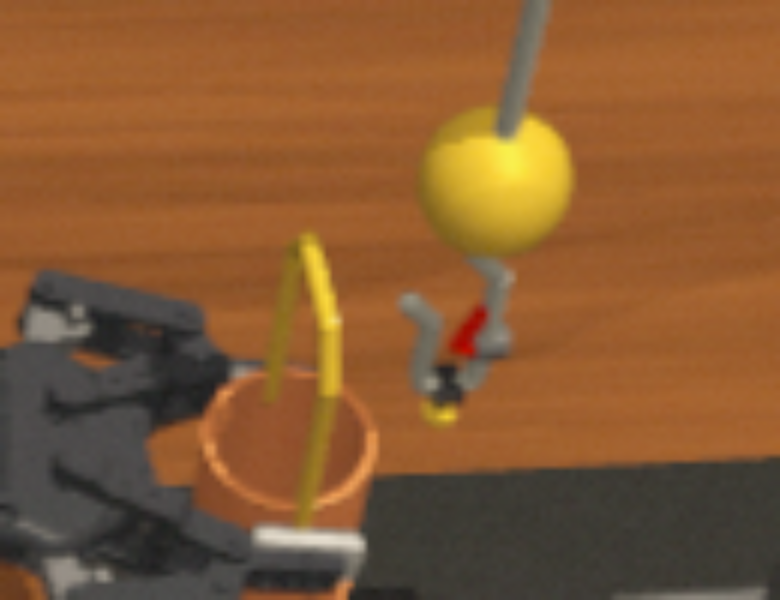

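Predictions and image agree: hook tip at crop (412,300), keeper (462,340), bar mid (318,275), all within 1–2 mm. Next I'll insert over the tip and press down under force watch.

```bash
cat > press.py <<'E'
from h import *
np.set_printoptions(precision=4,suppress=True)
def F(n=6):
    f=[]
    for i in range(n): f.append(get_state()["contact_force"]); ctrl.pause(.012)
    return np.mean(f,0)
OFF=.1139; X,Y=.5132,.1756
E
python3 - <<'E'
from press import *
ctrl.movel([X,Y,.1581],max_speed=.05)
b=F(10); print("base",b,*ball())
ctrl.movel([X,Y,.255-OFF],max_speed=.04)
z=.255
while True:
    f=F()-b; s=get_state(); print(round(s["time"],2),"bar",round(s["tcp_pos"][2]+OFF,4),f)
    if f[2]>9 or (z<.2320 and f[2]>5.3) or z<.2195 or s["time"]>60: break
    z-= .001 if z>.2325 else .0005
    ctrl.movel([X,Y,z-OFF],max_speed=.02)
for i in range(3): print("hold",F(8)-b)
print(*ball(),get_state()["time"],get_state()["width"])
im,d=vision.grab_frame("scene"); cv2.imwrite("pics/s7.png",cv2.resize(im[137:237,334:464],None,fx=6,fy=6))
np.save("base.npy",b)
E
```

```text
base [-0.1226  0.0088 -1.4305] 42.9667 [0.5142 0.125  0.3149] 477
43.59 bar 0.255 [0.095  0.0979 0.1884]
43.89 bar 0.2541 [0.137  0.0073 0.151 ]
44.19 bar 0.253 [ 0.2115 -0.0003  0.3993]
44.49 bar 0.252 [ 0.2921  0.207  -0.0054]
44.79 bar 0.251 [ 0.2978  0.3666 -0.0956]
45.09 bar 0.25 [-0.2232 -0.0233  0.0256]
45.39 bar 0.249 [-0.1243  0.0738  0.09  ]
45.69 bar 0.248 [ 0.3946 -0.1239 -0.3182]
45.99 bar 0.247 [ 0.2027 -0.0621 -0.116 ]
46.29 bar 0.246 [ 0.075  -0.0617 -0.0681]
46.59 bar 0.2449 [ 0.2585 -0.201   0.0145]
46.89 bar 0.244 [-0.0887 -0.2138  0.3692]
47.19 bar 0.243 [ 0.1225 -0.1067  0.8395]
47.49 bar 0.242 [ 0.4509 -0.0599  1.2633]
47.79 bar 0.2409 [ 0.339  -0.1438  1.7797]
48.09 bar 0.24 [0.0517 0.138  2.4342]
48.39 bar 0.2388 [0.2524 0.0921 2.1592]
48.69 bar 0.2377 [0.3274 0.3937 0.9987]
48.99 bar 0.2364 [ 0.5508 -0.0619 -0.96  ]
49.29 bar 0.2357 [ 0.1921  0.2122 -0.7734]
49.59 bar 0.2347 [ 0.0758  0.2366 -1.5605]
49.89 bar 0.2339 [ 0.1997  0.0421 -1.1411]
50.19 bar 0.233 [ 0.1538 -0.503  -0.4827]
50.49 bar 0.232 [ 0.1199  0.1118 -0.3984]
50.79 bar 0.2315 [-0.0456 -0.3367 
[... 345 characters left out ...]
 ]
53.49 bar 0.227 [ 0.1528  0.2056 -0.0339]
53.79 bar 0.2265 [0.3509 0.1989 0.0728]
54.09 bar 0.226 [ 0.4142 -0.2057  0.2639]
54.39 bar 0.2255 [ 0.3774 -0.1258  0.074 ]
54.69 bar 0.225 [0.669  0.1668 0.2375]
54.99 bar 0.2245 [ 0.3498 -0.2057 -0.273 ]
55.29 bar 0.224 [ 0.2363 -0.0849 -0.1702]
55.59 bar 0.2235 [ 0.1065  0.0904 -0.1392]
55.89 bar 0.223 [-0.1791 -0.433   0.0874]
56.19 bar 0.2225 [-0.0765 -0.0562 -0.251 ]
56.49 bar 0.2221 [0.247  0.0071 0.3588]
56.79 bar 0.222 [-0.2237  0.0775  3.3049]
57.09 bar 0.2219 [0.161  0.2264 6.5756]
hold [ 0.16   -0.0887  6.6346]
hold [ 0.0776 -0.0088  7.1286]
hold [-0.0914  0.198   6.9911]
57.3417 [0.5136 0.1237 0.3148] 476 57.3417 0.055655275824627905
```

View pics/s7.png

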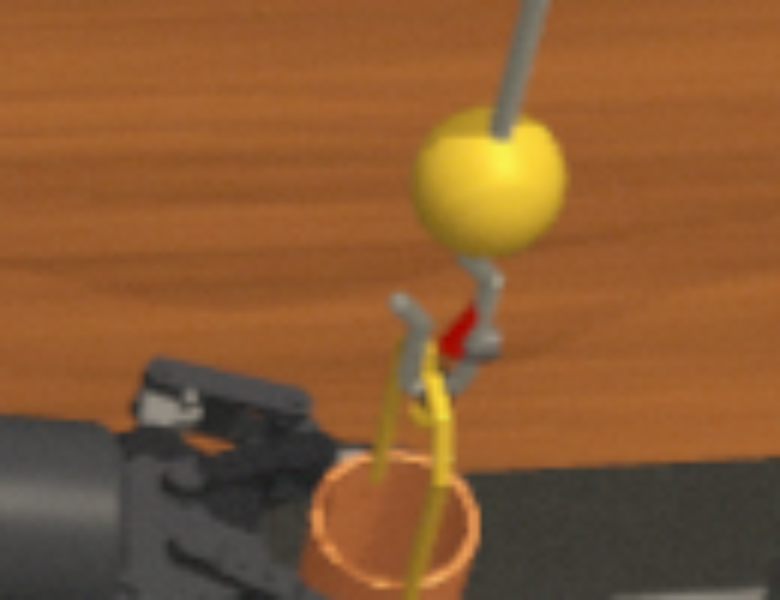

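The keeper snapped at bar z ≈ 0.237. The bar is hard on the saddle at 0.222 with about 6.9 N, and the picture shows it in the U at (430,375), below the red keeper (460,335). Now I'll ease off, release and retreat.

```bash
python3 - <<'E'
from press import *
b=np.load("base.npy"); z=get_state()["tcp_pos"][2]; zc=.2215
for k in range(4):
    f=(F()-b)[2]; print(f)
    if f<3: break
    zc+=.0005; ctrl.movel([X,Y,zc-OFF],max_speed=.02)
ctrl.ungrasp()
ctrl.pause(.3)
print(*ball(),get_state()["contact_force"],get_state()["time"])
ctrl.movel([X,Y-.15,zc-OFF],max_speed=.07)
for i in range(6): print(*ball()); ctrl.pause(.06)
print(get_state()["time"])
for n in("scene",):
    im,d=vision.grab_frame(n); cv2.imwrite("pics/s8.png",cv2.resize(im[80:300,260:540],None,fx=2.7,fy=2.7))
    v,u=np.mgrid[:480,:640]; P=deproj(n,np.c_[u.ravel(),v.ravel()],d.ravel())
    B=P[(P[:,2]>.055)&(P[:,2]<.14)&(abs(P[:,0]-.514)<.045)&(abs(P[:,1]-.122)<.045)]
    print(B.min(0),B.max(0))
E
```

```text
6.886953626087941
3.5785222194090727
0.5105202225703144
58.8 [0.5136 0.128  0.3149] 472 [ 0.3292  0.8605 -0.5754] 58.8
61.1417 [0.5134 0.1246 0.3148] 474
61.25 [0.5133 0.124  0.3149] 476
61.3583 [0.5133 0.1243 0.3147] 482
61.4667 [0.5136 0.1256 0.3148] 474
61.575 [0.5137 0.1267 0.3148] 469
61.6833 [0.5136 0.1275 0.3149] 474
61.7417
[0.4878 0.1015 0.0595] [0.5461 0.1585 0.14  ]
```

View pics/s8.png

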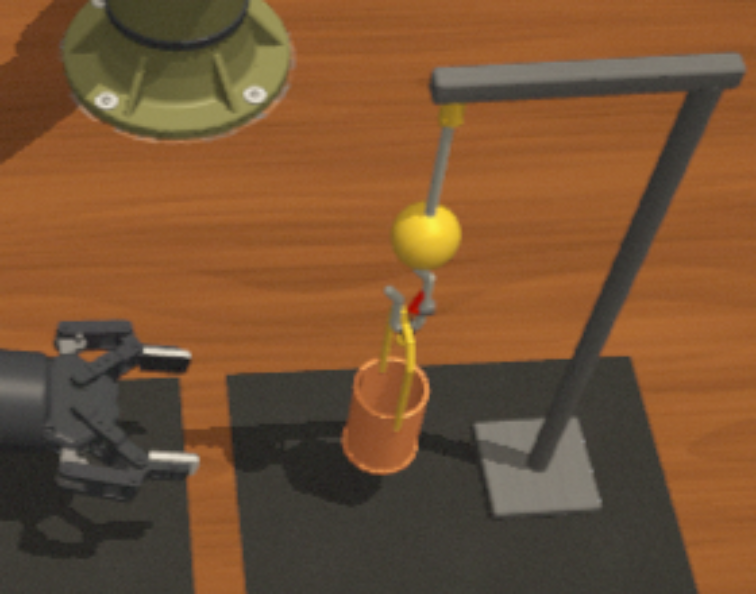

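```bash
python3 - <<'E'
from h import *
np.set_printoptions(precision=4,suppress=True)
ctrl.pause(2)
for i in range(5):
    t,c,_=ball(); v,u=np.mgrid[:480,:640]
    im,d=vision.grab_frame("scene"); P=deproj("scene",np.c_[u.ravel(),v.ravel()],d.ravel())
    B=P[(P[:,2]>.055)&(P[:,2]<.14)&(abs(P[:,0]-.514)<.045)&(abs(P[:,1]-.122)<.05)]
    print(t,c,"pail y mid",(B[:,1].min()+B[:,1].max())/2,"zmin",B[:,2].min()); ctrl.pause(.05)
print(get_state()["time"]); ticket.close_job()
E
```

```text
63.8417 [0.5137 0.1274 0.3149] pail y mid 0.12810412238584942 zmin 0.05856721145799218
63.9917 [0.5136 0.1266 0.3149] pail y mid 0.12415762429467311 zmin 0.0585814911201403
64.1417 [0.5134 0.1251 0.3148] pail y mid 0.11989119834118868 zmin 0.05876790066490223
64.2917 [0.5132 0.1244 0.3149] pail y mid 0.1172104755941096 zmin 0.06093630789539143
64.4417 [0.5134 0.1249 0.3147] pail y mid 0.11997246798471366 zmin 0.060701807098545495
64.5417
the job is handed in; nothing more can be done
```

I steadied the hook, hung the pail on it and handed the job in at about 64.5 s of the 72 s allowed; no verdict was reported.

- **Steadying:** The first touch only grazed the ball's edge, because the fingers ended about 32 mm short of the reported tool point. I reached further in and held the touch again. The ball then stayed within ±0.1 mm for 0.55 s, resting 7 mm off plumb, and I eased away slowly.
- **Pressing home:** I gripped the pail by its body and lowered the bail's bar into the hook's mouth. The keeper snapped at about 2.4 N, a little below the stated 3–7 N. The bar then stopped hard on the saddle at a height of 0.222 m, about 0.5 mm above the lowest seat. I held it there for about 0.3 s, with about 6.9 N on the hook.
- **Last checks:** After release the pail hung upright in the U, under the keeper, with the gripper well clear. Sideways, the ball stayed within about 0.3 mm of plumb. A small fore-and-aft rocking remained, about ±1.5 mm at the ball and ±6 mm at the pail, which I judged to be within limits.
- **Not checked:** I did not measure the mug, jar and bottle again at the end. The arm never went near them.

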